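# Put a pastry cutter away in a latching drying drawer

### The job

Put the small fluted pastry cutter away in the drying drawer: press the sprung release plate on top of the unit so the latched drawer pops out, draw the drawer farther open, set the cutter down flat in it without dropping it, and push the drawer home until it clicks and stays shut. Push firmly but do not ram it against its stop, and leave everything else where it is.

Things in the scene. Friction and masses are not known exactly. Their poses are not given: they have to be found in the camera images.
- dryer: low white steel drying-drawer unit fixed on the table: 240 mm deep (its x), 200 wide (its y), 85 high, flat top. Origin: centre of its underside on the table; its own -x side (roughly towards the robot) is the front, where its one drawer comes out. A drawer that has not clicked springs out again when let go. The slot under its top clears 61 mm above the drawer's floor
- drawer (a joint): how far the drawer is out, m, along the dryer's -x: 0 latched (as at the start), 0.135 fully out, hard stop at -0.0035. When released a spring drives it out to about 0.06; it stays there and slides freely (1 N friction) beyond. Pushing it in: spring 2 N rising to 5.5 N, latch some 3 N more over the last 20 mm, click at 0. About 10 N clicks it; over 40 N is ramming
- drawer_front (a point): centre of the outer face of the drawer's front panel, 45 mm above the table, moving with the drawer. Axes as the dryer's; the face looks to -x. The white panel is 196 mm wide, 12 mm thick, from 6 to 83 mm above the table. Latched, its outer face is 19 mm in front of the cabinet's front edge, leaving a 7 mm gap behind the panel
- drawer_floor (a point): centre of the drawer's inner floor, 14 mm above the table, moving with the drawer; axes as the dryer's. The open inside is 147 mm long (x) by 170 wide (y); side and back walls 36 mm above the floor, the front panel 69. The panel's inner face is 73.5 mm from here to -x. With the drawer out by q, the first q + 7 mm behind the panel are clear of the cabinet
- release (a joint): how far the release plate is pressed down, in m: 0 up, 0.012 fully down. Its spring takes about 2 N to start and 4.5 N at the bottom, where it stops hard; the latch lets go about halfway down (0.005 to 0.008). It springs back up when let go, and also dips and jumps up as the drawer clicks home
- release_top (a point): centre of the release plate's flat top, a bare steel plate 34 mm (x) by 44 mm (y) that stands 16 mm above the unit's top, near its front left corner as seen from the robot. Axes as the dryer's; press straight down
- fluted_cutter: the small fluted pastry cutter: open steel ring, about 61 mm across over its flutes, 40 mm tall, wall about 5 mm, about 70 g. Stands upright on the table, left or right of the dryer's front. Origin: centre of its underside, z up. Grip across the diameter from above
- plain_cutter: the larger smooth round cutter, a bystander: open steel ring 78 mm in diameter, 50 mm tall, standing on the table on the other side of the dryer from the fluted one. Origin: centre of its underside. Leave it
- shaker: steel salt shaker, 44 mm wide, 66 mm tall, standing on the right half of the dryer's top, about mid-depth. Bystander; origin: centre of its underside
- measuring_cup: aluminium cup with a side handle, 72 mm wide, 60 mm tall, on the table right of the dryer. Bystander; origin: centre of its underside
- fork: steel table fork lying flat, about 180 mm long, on the table left of the dryer. Bystander; origin: under its middle
- rolling_pin: wooden rolling pin lying on the table, 420 mm long with handles, 56 mm thick, at the left. Bystander; origin: under its middle
- tart_tin: dark steel fluted tart tin, 250 mm across, 29 mm high, on the table at the right. Bystander; origin: centre of its underside
- scraper: flat steel dough scraper with a wooden grip, 130 by 116 mm, lying at the far left. Bystander; origin: under its middle
There are look-alikes about, which are no part of the job. Leave any green or red look-alike of the fluted_cutter alone.

How it is judged (in metres and radians):
On the way, in this order (a step that is already met when the one before it is completed fails the run):
1. the drawer has popped out after its release was pressed (value of joint drawer above 0.045 m), for 0.1 s.
2. the fluted cutter lies flat on the floor of the open drawer, let go of (x of fluted_cutter in the frame of drawer_floor between -0.05 and 0.05 m and y of fluted_cutter in the frame of drawer_floor between -0.065 and 0.065 m and z of fluted_cutter in the frame of drawer_floor between -0.006 and 0.008 m and angle between fluted_cutter's own z axis and vertical below 0.2 rad and value of joint drawer above 0.05 m and contact force between the fingers and fluted_cutter below 0.05 N), for 0.2 s.
At the end, for the whole second after the job is handed in: the drawer is latched shut (less than 6 mm out) with its release plate back up (within 3 mm), and the fluted cutter lies flat (within 0.2 rad) and at rest on the drawer's floor (origin within 50 mm lengthwise and 65 mm sideways of the floor's centre, less than 8 mm above it) (value of joint drawer below 0.006 m and value of joint release below 0.003 m and linear speed of fluted_cutter below 0.02 m/s and x of fluted_cutter in the frame of drawer_floor between -0.05 and 0.05 m and y of fluted_cutter in the frame of drawer_floor between -0.065 and 0.065 m and z of fluted_cutter in the frame of drawer_floor between -0.006 and 0.008 m and angle between fluted_cutter's own z axis and vertical below 0.2 rad); the robot touches nothing.
It fails at once if the robot pushes or rams the drawer with more than 40 N (contact force between any of the fingers, the arm and drawer above 40 N).
It fails at once if the fluted cutter is dropped or thrown: it flies free with its underside more than 50 mm above the table (height (world z) of fluted_cutter above 0.05 m and contact force between anything else and fluted_cutter below 0.005 N).
It fails at once if a bystander is moved by more than 25 mm (distance of any of plain_cutter, shaker, measuring_cup, fork, rolling_pin, tart_tin, scraper from where it was at the start of the episode above 0.025 m).
It also fails if it takes over 67 s, if anything falls off the work surface, if the arm or the gripper's body presses on something with over 40 N, if the wrist force passes 120 N, or if a joint passes its speed limit or range.

### The arm

A 6-joint arm with a two-finger parallel gripper is mounted at the origin on the work surface. World frame = base frame: x ahead of the robot, y to its left, z up, the work surface at z = 0. Lengths are in mm, angles in rad, forces in N, time in s.
With the tool pointing down it reaches from about 250 to 800 mm from the base axis. Payload 3.9 kg.
Tool frame: the origin (TCP) lies midway between the tips of the shut fingers; the grasp point (between the pads) lies 19 mm behind it; z points along the fingers, y is the line along which they close (so a half turn about z gives the same grasp; the last joint's range is limited). The gripper opens to 85 mm and grips with 20 to 120 N. Pads are 22 mm wide; open, the fingers measure 114 mm over their backs; the gripper's body (76 mm by 85 mm) begins 54 mm behind the grasp point. The pads swing forward as they close: fully open they stand 13 mm farther back than shut.
Start: joints at [-1.144, 0.26, -0.138, 1.173, 0, 1.571], TCP at [217.323, -477.897, 231.304] pointing down, gripper open.
Joint ranges: [-2.78, 2.78], [-0.83, 1.72], [-1.28, 1.37], [-1.9, 2.12], [-1.57, 1.48], [-3.14, 3.14]. Speed limits (rad/s): [2.57, 2.57, 3.14, 3.14, 3.14, 3.14].

### API

Orientations are given as [roll, pitch, yaw] about the fixed x, y, z axes, in that order (R = Rz(yaw) Ry(pitch) Rx(roll)).
In Python, from rig import ctrl gives the robot as it stands.
- The arm moves only by the shell command python3 -m inch 'ROWS' [OPENING]. ROWS is JSON, a list of rows, each an object with "slide": the shift along the tool's x, y, z in cm, a list of three; "rot": the turn, a rotation vector about the tool's x, y, z in degrees, a list of three. A call has 1 to 5 rows; each row shifts and turns the commanded pose from where the row before left it, along the tool's axes as they then stand; what a row does not reach is not made up. A row lasts 1/8 s, in which the tool goes at most 62.5 mm and 10.7 degrees, less where a joint would pass 70% of its speed; a pose out of reach is approached as far as the arm can. A call is refused whole if a number of a shift passes 6.25 or a number of a turn 10.7, either way. A call with a gripper value outside its range is refused whole. OPENING is the opening in per cent of the stroke, from 0 (shut) to 100 (fully open), set as the call begins (- or left out, the last holds). The fingers move at their own pace and stop on an object; the grip force is fixed at half the most. Time passes only in rows, so rows that do not move let the fingers close. It gives the time, the measured TCP pose, the force, the opening and the grip force at its end, in the units of the state.
- ctrl.sense(): the state, without advancing time (a new reading comes with each control period).
- ctrl.capture(name): name is "scene" or "top" or "wrist"; returns a dict with "color" (384x512x3 uint8, red, green, blue), "camera_matrix" (3x3 intrinsics, pixels), "position" and "attitude" of the camera in the world; the wrist camera has in their place "mount" (4x4, takes a point from camera to tool coordinates, whose origin is the TCP and whose axes are the flange's). Camera axes: x right, y up, looking along -z (the intrinsics and any distortion apply to the point x, -y, -z); pixel columns grow to the right and rows downward; lengths in mm; the calibration is good to about 2 mm. The wrist camera is an equidistant fisheye: a pixel r from the principal point sees the ray r / f radians off the axis. A picture is of the moment at which its call begins: read the wrist's pose just before it. There is no depth.
- ctrl.hand_in(): hands the job in; it is judged then, once.
Trained networks look in a picture, given as the dict that the camera call returned (one of the last four; its "shot" number tells which), for a name from the list of things; names that differ only in an ending like _2 or _b are one class to them, and where a whole thing is asked for, a point or a joint stands for the part that bears it (a point fixed in the world has none). Each returns a list of dicts, best first, with "conf" (0 to 1); they miss things now and then, are a little off and sometimes report something else, mostly with a low value. They report only what shows in the picture. A call takes as long as a camera call. They do not tell look-alikes from the thing itself.
- ctrl.regions_of(picture, thing): "region" (384x512 bool, what is visible of it) and "bbox" ([centre column, centre row, width, height] in pixels, round what is visible of it).
The state is a dict: "clock": time; "joints": joint angles; "joint_velocities": joint speeds; "joint_torque": joint torques, N m; "position": TCP position; "tool_rot": TCP orientation; "force": force on the tool from outside, world axes, zero at the start; "moment": the same for the moment, N m; "gripper_width": opening from 0.0 (shut) to 1.0 (fully open); "grasp_force": force on a finger pad.
Only numpy, scipy, OpenCV 4.12 (cv2) and the standard library are available. Lean on these libraries where they do the work, as an engineer would, in place of code of your own. Each camera call takes 0.05 s, during which the arm holds its last target. There are 200 camera calls.

## Working session

There is one attempt and no reset: what is moved stays moved. The work goes in short steps, Python scripts to look and compute and a shell command to move; the robot and the scene stay as the last step left them, time stands still between calls to the robot, and variables do not carry over. Pictures are saved under pics/ and viewed, at most 10 in all, crops included, and the job is handed in when it is done.

```bash
ls; mkdir -p pics
python3 - <<'E'
from rig import ctrl
import cv2,numpy as np
s=ctrl.sense();print({k:s[k] for k in('clock','position','tool_rot','force','gripper_width')})
for n in('scene','top'):
    p=ctrl.capture(n);cv2.imwrite(f'pics/{n}0.png',cv2.resize(p['color'][...,::-1],(768,576)))
    print(n,np.round(p['camera_matrix'],1).tolist(),p['position'],p['attitude'],[k for k in p])
    for t in('fluted_cutter','plain_cutter','dryer','drawer_front','release_top','shaker'):
        for d in ctrl.regions_of(p,t)[:4]: print(t,round(d['conf'],2),np.round(d['bbox']).tolist())
E
```

```text
pics
{'clock': 0.0, 'position': array([ 217.04715945, -477.27596661,  230.46874442]), 'tool_rot': array([-3.13963001e+00, -1.86977585e-06,  4.26812595e-01]), 'force': array([-0.57859715,  1.13361321,  0.12244027]), 'gripper_width': 1.0025468378805238}
scene [[446.9, 0.0, 253.3], [0.0, 446.9, 187.2], [0.0, 0.0, 1.0]] [1525.2138113  -405.7087853  1066.39360813] [0.81034541 0.01078505 1.22383909] ['color', 'camera_matrix', 'position', 'attitude', 'shot']
fluted_cutter 0.67 [314.0, 174.0, 20.0, 17.0]
fluted_cutter 0.63 [339.0, 161.0, 14.0, 15.0]
fluted_cutter 0.49 [314.0, 156.0, 18.0, 16.0]
fluted_cutter 0.48 [337.0, 146.0, 16.0, 14.0]
plain_cutter 0.72 [167.0, 195.0, 29.0, 26.0]
plain_cutter 0.54 [338.0, 162.0, 14.0, 15.0]
dryer 0.66 [376.0, 209.0, 39.0, 35.0]
dryer 0.64 [300.0, 231.0, 95.0, 91.0]
drawer_front 0.81 [277.0, 200.0, 59.0, 32.0]
shaker 0.82 [279.0, 213.0, 19.0, 23.0]
shaker 0.19 [303.0, 196.0, 17.0, 9.0]
top [[422.2, 0.0, 255.2], [0.0, 422.2, 189.9], [0.0, 0.0, 1.0]] [ 478.3857074   -38.05754731 1732.42551315] [ 5.57774660e-02  1.16083239e-03 -1.57074710e+00] ['color', 'camera_matrix', 'position', 'attitude', 'shot']
fluted_cutter 0.72 [248.0, 185.0, 52.0, 6.0]
plain_cutter 0.47 [329.0, 227.0, 14.0, 18.0]
plain_cutter 0.18 [122.0, 245.0, 51.0, 89.0]
dryer 0.89 [245.0, 153.0, 52.0, 69.0]
dryer 0.4 [327.0, 156.0, 20.0, 24.0]
drawer_front 0.87 [247.0, 184.0, 49.0, 6.0]
release_top 0.26 [383.0, 218.0, 70.0, 61.0]
```

View pics/scene0.png

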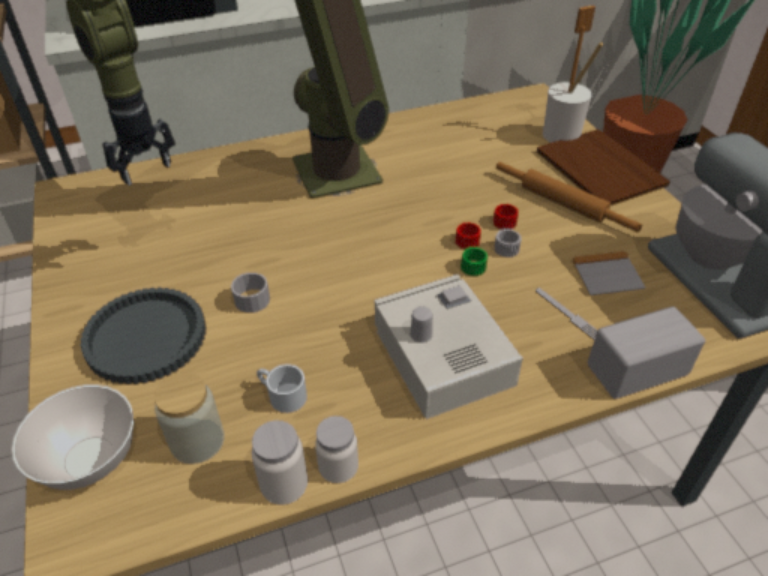

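View pics/top0.png

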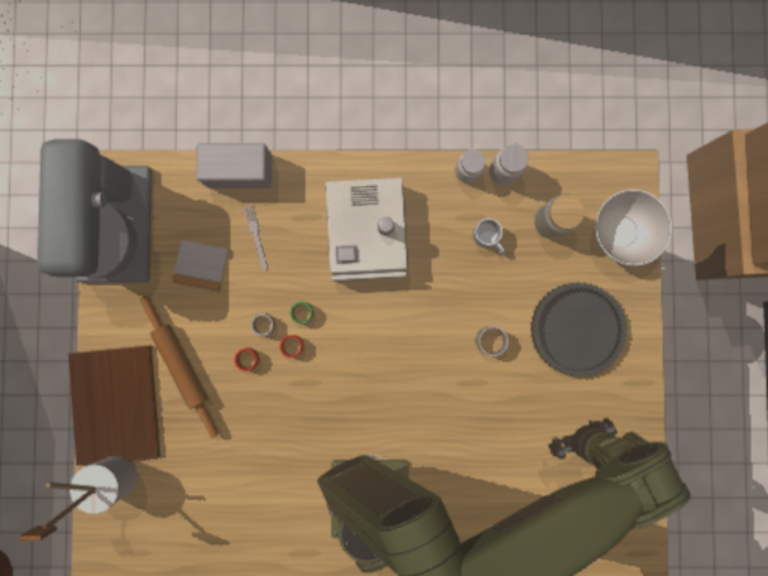

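The top view (×1.5) shows four ring candidates: grey steel (263,324), green (302,313), red (247,359) and red (292,346). The only steel one is at (263,324), so it should be the fluted cutter. The larger ring at (492,341), on the other side of the dryer, is the plain cutter. I'll confirm in one enlarged crop.

```bash
cat > h.py <<'E'
import numpy as np,cv2
from scipy.spatial.transform import Rotation as R
def pose(p): return np.array(p['position']),R.from_euler('xyz',p['attitude']).as_matrix()
def unproj(p,uv,z):
    t,M=pose(p);K=p['camera_matrix'];d=np.linalg.inv(K)@[uv[0],uv[1],1];d=M@(d*[1,-1,-1])
    return t+d*(z-t[2])/d[2]
def proj(p,X):
    t,M=pose(p);c=(np.atleast_2d(X)-t)@M*[1,-1,-1];c=c@p['camera_matrix'].T;return c[:,:2]/c[:,2:]
E
python3 - <<'E'
from rig import ctrl
from h import *
p=ctrl.capture('top')
c=p['color'][110:250,150:290,::-1]
cv2.imwrite('pics/crop1.png',cv2.resize(c,(600,600),interpolation=cv2.INTER_CUBIC)[:600])
for n,uv,z in(('steel',(263/1.5,324/1.5),40),('plate',(346/1.5,254/1.5),101),('plain',(492/1.5,341/1.5),50)): print(n,unproj(p,uv,z).round())
g=c.astype(int)
for i in(1,2):
    pass
E
```

```text
steel [468. 283.  40.]
plate [649.  59. 101.]
plain [ 424. -325.   50.]
```

View pics/crop1.png

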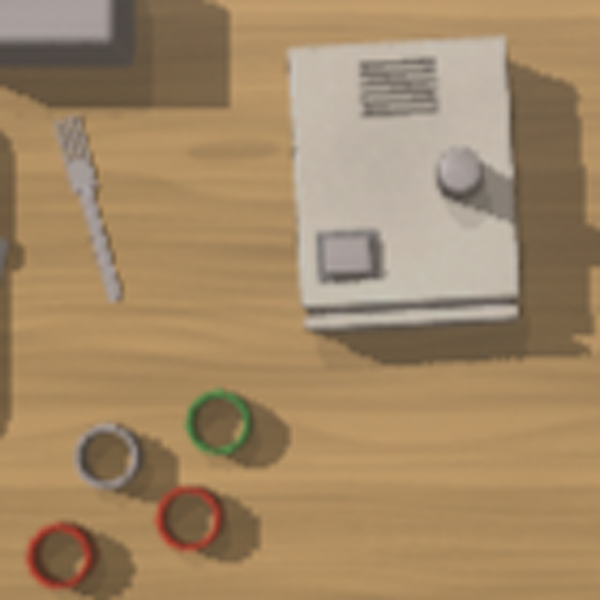

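The crop confirms it: the steel ring is at crop (109,456), and the others are clearly green or red. Next I'll fit the dryer pose from its top corners.

Run:
```python
from rig import ctrl
from h import *
p=ctrl.capture('top'); s=600/140
f=lambda u,v,z:unproj(p,(150+u/s-.5,110+v/s-.5),z)
C=[f(290,48,85),f(506,38,85),f(517,298,85),f(301,307,85)]
P=[f(307,328,83),f(517,316,83)]
print(np.round(C),np.round(P))
obj=np.array([[120,100],[120,-100],[-120,-100],[-120,100],[-139,98],[-139,-98]],float)
img=np.array([c[:2] for c in C+P])
a=obj-obj.mean(0);b=img-img.mean(0)
th=np.arctan2((a[:,0]*b[:,1]-a[:,1]*b[:,0]).sum(),(a*b).sum());M=np.array([[np.cos(th),-np.sin(th)],[np.sin(th),np.cos(th)]])
o=img.mean(0)-M@obj.mean(0)
print('yaw',th,'origin',o,'res',np.round(img-(obj@M.T+o),1).tolist())
print('front latched',o+M@[-139,0],'plate',f(349,256,101),'plate local',M.T@(f(349,256,101)[:2]-o),'cutter',f(109,456,40))
# scene check of cutter
q=ctrl.capture('scene')
print('scene cutter',unproj(q,(508/1.5,237/1.5),40).round(),'plate',unproj(q,(455/1.5,295/1.5),101).round())
```

```text
[[844. 114.  85.]
 [853. -85.  85.]
 [613. -95.  85.]
 [605. 103.  85.]] [[586.  97.  83.]
 [597. -95.  83.]]
yaw 0.04812805797916598 origin [729.13150726   8.70751726] res [[-0.4, -0.6], [-0.7, 0.4], [-1.1, 2.2], [0.3, -0.3], [0.1, -2.8], [1.7, 1.1]]
front latched [590.29245973   2.02029951] plate [649.87119525  57.88785987 101.        ] plate local [-76.80249328  52.93656756] cutter [468.75386841 284.97116039  40.        ]
scene cutter [471. 287.  40.] plate [660.  59. 101.]
```

```bash
python3 -m inch '[{"slide":[0,0,0],"rot":[0,0,10.7]},{"slide":[0,0,0],"rot":[0,0,10.7]},{"slide":[4.1,-4.6,0],"rot":[0,0,0]},{"slide":[4.1,-4.6,0],"rot":[0,0,0]},{"slide":[4.1,-4.6,0],"rot":[0,0,0]}]' 0
python3 -m inch '[{"slide":[4.1,-4.6,0],"rot":[0,0,0]},{"slide":[4.1,-4.6,0],"rot":[0,0,0]},{"slide":[4.1,-4.6,0],"rot":[0,0,0]},{"slide":[4.1,-4.6,0],"rot":[0,0,0]},{"slide":[4.1,-4.6,0],"rot":[0,0,0]}]'
```

```text
clock: 1.48
position: [333.7, -332.4, 231.4]
tool_rot: [3.141, -0.001, 0.052]
force: [0.8, -0.9, 0.1]
gripper_width: -0.0
grasp_force: 0.0
clock: 2.1
position: [526.5, -91.2, 231.5]
tool_rot: [3.141, -0.001, 0.054]
force: [0.7, -0.7, -0.2]
gripper_width: -0.001
grasp_force: 0.0
```

```bash
python3 -m inch '[{"slide":[3.28,-3.55,0],"rot":[0,0,0]},{"slide":[3.28,-3.55,0],"rot":[0,0,0]},{"slide":[3.28,-3.55,0],"rot":[0,0,0]},{"slide":[3.28,-3.55,0],"rot":[0,0,0]},{"slide":[0,0,5],"rot":[0,0,0]}]'
python3 - <<'E'
from rig import ctrl
from h import *
p=ctrl.capture('wrist');cv2.imwrite('pics/w1.png',p['color'][...,::-1]);print(p['camera_matrix'],p['mount'].round(3),ctrl.sense()['position'])
E
```

```text
clock: 2.72
position: [656.0, 50.2, 184.8]
tool_rot: [-3.134, -0.013, 0.073]
force: [0.9, -0.1, -0.4]
gripper_width: -0.0
grasp_force: 0.0
[[297.31863964   0.         253.4773989 ]
 [  0.         297.31863964 195.18570896]
 [  0.           0.           1.        ]] [[-0.00000e+00  9.60000e-01  2.78000e-01  7.12860e+01]
 [ 1.00000e+00  0.00000e+00 -0.00000e+00  5.60000e-02]
 [-0.00000e+00  2.78000e-01 -9.60000e-01 -1.43151e+02]
 [ 0.00000e+00  0.00000e+00  0.00000e+00  1.00000e+00]] [647.37585347  48.63431627 173.88411471]
```

View pics/w1.png

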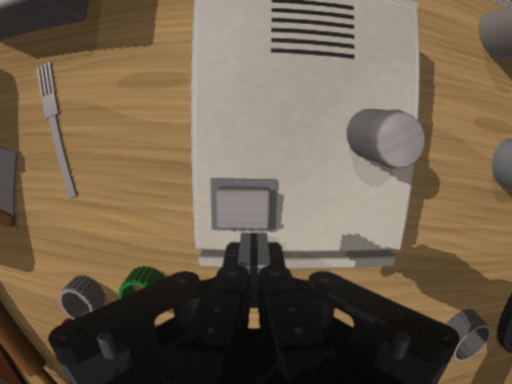

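```bash
cat >> h.py <<'E'
def wunproj(p,s,uv,z):
    K=p['camera_matrix'];m=p['mount'];d=np.array([uv[0]-K[0,2],uv[1]-K[1,2]])/K[0,0]
    r=np.hypot(*d);v=np.array([d[0]/r*np.sin(r),-d[1]/r*np.sin(r),-np.cos(r)])
    T=R.from_euler('xyz',s['tool_rot']).as_matrix();v=T@m[:3,:3]@v;o=np.array(s['position'])+T@m[:3,3]
    return o+v*(z-o[2])/v[2]
E
python3 - <<'E'
from rig import ctrl
from h import *
s=ctrl.sense();p=ctrl.capture('wrist')
import cv2
a=cv2.imread('pics/w1.png')[...,::-1].astype(int);print(abs(a-p['color']).mean(),s['clock'],s['position'],s['tool_rot'])
print('plate',wunproj(p,s,(243.5,209),101),'cutter rim',wunproj(p,s,(85,292),40))
for uv in((196,248),(404,248)):print('front corner',wunproj(p,s,uv,85))
for uv in((200,262),(394,266)):print('panel low',wunproj(p,s,uv,83))
E
```

```text
9.691975911458334 2.775 [647.37585347  48.63431627 173.88411471] [-3.1340659   0.00768641  0.07161617]
plate [643.83844592  56.50719168 101.        ] cutter rim [491.30854816 256.33660754  40.        ]
front corner [598.54991578  96.46198928  85.        ]
front corner [608.82019104 -97.30378062  85.        ]
panel low [583.47401195  93.25859041  83.        ]
panel low [588.02197974 -92.90709386  83.        ]
```

```bash
python3 -m inch '[{"slide":[0,0,0],"rot":[0,0,0]},{"slide":[0,0,0],"rot":[0,0,0]}]'
python3 - <<'E'
from rig import ctrl
from h import *
s=ctrl.sense();p=ctrl.capture('wrist')
cv2.imwrite('pics/w2.png',p['color'][...,::-1])
g=p['color'][150:260,180:300].mean(2);print(s['position'],s['tool_rot'])
for d in ctrl.regions_of(p,'release_top')[:2]:print(d['conf'],d['bbox'])
E
```

```text
clock: 3.08
position: [650.4, 47.0, 183.8]
tool_rot: [-3.134, -0.004, 0.069]
force: [-0.3, 0.3, 0.0]
gripper_width: -0.001
grasp_force: 0.0
[650.42178403  46.97656456 183.78250026] [-3.13404571 -0.00366505  0.06882316]
0.83 [241.2, 200.3, 55.8, 43.4]
0.36 [505.2, 321.1, 13.5, 58.1]
```

View pics/w2.png

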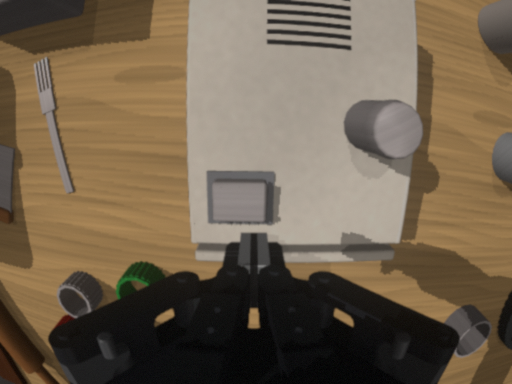

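Run:
```python
from rig import ctrl
from h import *
s=ctrl.sense();p=ctrl.capture('wrist')
print('plate',wunproj(p,s,(239.5,201),101),'cutter rim',wunproj(p,s,(82,288),40),wunproj(p,s,(82,294),20))
for uv in((193,242),(402,242)):print('front corner',wunproj(p,s,uv,85))
for uv in((197,259),(392,260)):print('panel top outer',wunproj(p,s,uv,83))
```

```text
plate [650.898005    58.73436575 101.        ] cutter rim [495.62607654 264.79789548  40.        ] [468.85786394 282.32520496  20.        ]
front corner [603.88037089  99.57634213  85.        ]
front corner [ 614.65417106 -100.40157687   85.        ]
panel top outer [585.47420575  96.34104393  83.        ]
panel top outer [593.71650639 -95.42466954  83.        ]
```

```bash
python3 -m inch '[{"slide":[0.08,-1.15,3],"rot":[0,0,0]},{"slide":[0,0,3.8],"rot":[0,0,0]},{"slide":[0,0,0],"rot":[0,0,0]},{"slide":[0,0,0.6],"rot":[0,0,0]},{"slide":[0,0,0.4],"rot":[0,0,0]}]'
python3 -m inch '[{"slide":[0,0,0.4],"rot":[0,0,0]},{"slide":[0,0,0],"rot":[0,0,0]},{"slide":[0,0,0.2],"rot":[0,0,0]},{"slide":[0,0,0],"rot":[0,0,0]}]'
```

```text
clock: 3.85
position: [650.9, 54.8, 105.0]
tool_rot: [-3.13, -0.003, 0.078]
force: [0.2, -0.4, -0.4]
gripper_width: 0.003
grasp_force: 0.0
clock: 4.35
position: [650.3, 54.8, 98.1]
tool_rot: [-3.13, -0.002, 0.079]
force: [0.8, -0.5, 4.0]
gripper_width: 0.0
grasp_force: 1.9
```

```bash
python3 -m inch '[{"slide":[0,0,0.2],"rot":[0,0,0]},{"slide":[0,0,0.2],"rot":[0,0,0]},{"slide":[0,0,0.1],"rot":[0,0,0]},{"slide":[0,0,0],"rot":[0,0,0]}]'
python3 - <<'E'
from rig import ctrl
from h import *
p=ctrl.capture('top');t=p['color'][150:230,200:300];print([np.round(d['bbox']).tolist() for d in ctrl.regions_of(p,'drawer_front')[:2]])
E
```

```text
clock: 4.85
position: [649.7, 54.9, 92.4]
tool_rot: [-3.13, 0.0, 0.079]
force: [1.3, 0.9, 4.2]
gripper_width: 0.003
grasp_force: 1.8
[[329.0, 226.0, 16.0, 21.0]]
```

```bash
python3 -m inch '[{"slide":[0,0,-4],"rot":[0,0,0]},{"slide":[0,0,-5],"rot":[0,0,0]},{"slide":[0,0,0],"rot":[0,0,0]},{"slide":[0,0,0],"rot":[0,0,0]}]'
python3 - <<'E'
from rig import ctrl
from h import *
s=ctrl.sense();p=ctrl.capture('wrist')
cv2.imwrite('pics/w3.png',p['color'][...,::-1])
p=ctrl.capture('scene');cv2.imwrite('pics/s3.png',p['color'][...,::-1]);c=cv2.resize(p['color'][150:290,230:370,::-1],(384,384),interpolation=cv2.INTER_CUBIC)
cv2.imwrite('pics/m3.png',np.hstack([c,cv2.resize(cv2.imread('pics/w3.png')[:,100:484],(384,384))]))
E
```

```text
clock: 5.45
position: [648.8, 53.9, 181.5]
tool_rot: [-3.13, 0.002, 0.079]
force: [0.2, -0.2, -0.9]
gripper_width: 0.003
grasp_force: 0.0
```

View pics/m3.png

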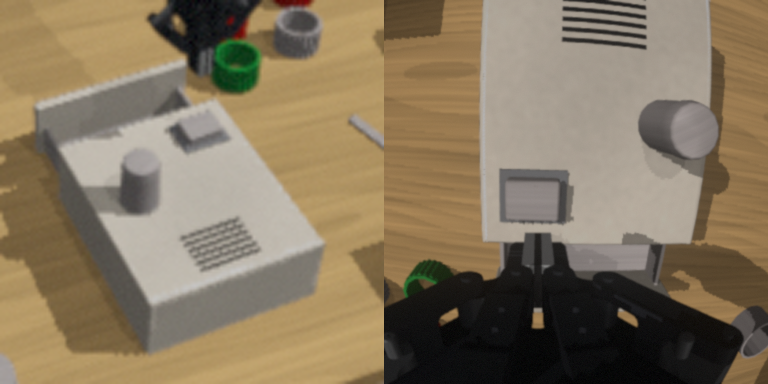

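The drawer has popped out: the gap and drawer floor show in front of the cabinet. Next I'll hook the shut fingers behind the panel.

```bash
python3 -m inch '[{"slide":[-4.05,2.34,0],"rot":[0,0,0]},{"slide":[-4.05,2.34,0],"rot":[0,0,0]},{"slide":[0,0,3],"rot":[0,0,1.8]},{"slide":[0,0,0],"rot":[0,0,0]},{"slide":[0,0,0],"rot":[0,0,0]}]'
```

```text
clock: 6.18
position: [572.6, 1.4, 151.6]
tool_rot: [-3.13, 0.002, 0.048]
force: [0.6, 0.8, 0.5]
gripper_width: -0.004
grasp_force: 0.0
```

```bash
python3 -m inch '[{"slide":[0,0,4],"rot":[0,0,0]},{"slide":[0,0,3.5],"rot":[0,0,0]},{"slide":[0,0,2.6],"rot":[0,0,0]},{"slide":[0,0,0],"rot":[0,0,0]},{"slide":[-1,0,0],"rot":[0,0,0]}]'
python3 -m inch '[{"slide":[-0.7,0,0],"rot":[0,0,0]},{"slide":[-1,0,0],"rot":[0,0,0]},{"slide":[-1,0,0],"rot":[0,0,0]},{"slide":[-1.2,0,0],"rot":[0,0,0]}]'
```

```text
clock: 6.8
position: [564.4, 2.1, 52.2]
tool_rot: [-3.13, -0.003, 0.048]
force: [0.6, 0.7, 1.1]
gripper_width: -0.002
grasp_force: 0.0
clock: 7.3
position: [524.1, -0.1, 51.7]
tool_rot: [-3.13, -0.002, 0.047]
force: [3.2, 0.5, 0.8]
gripper_width: -0.002
grasp_force: 1.2
```

```bash
python3 -m inch '[{"slide":[-1.2,0,0],"rot":[0,0,0]},{"slide":[-1.2,0,0],"rot":[0,0,0]},{"slide":[-1,0,0],"rot":[0,0,0]},{"slide":[-0.5,0,0],"rot":[0,0,0]},{"slide":[0,0,0],"rot":[0,0,0]}]'
```

```text
clock: 7.92
position: [482.9, -1.6, 50.4]
tool_rot: [-3.129, 0.003, 0.047]
force: [0.9, -0.3, -0.1]
gripper_width: 0.001
grasp_force: 0.0
```

```bash
python3 -m inch '[{"slide":[1,0,0],"rot":[0,0,0]},{"slide":[0,0,-5],"rot":[0,0,0]},{"slide":[0,0,-5.5],"rot":[0,0,0]}]'
python3 -m inch '[{"slide":[-0.2,-5.73,0],"rot":[0,0,0]},{"slide":[-0.2,-5.73,0],"rot":[0,0,0]},{"slide":[-0.2,-5.73,0],"rot":[0,0,0]},{"slide":[-0.2,-5.73,0],"rot":[0,0,0]},{"slide":[-0.26,-5.73,0],"rot":[0,0,0]}]' 100
python3 -m inch '[{"slide":[0,0,0],"rot":[0,0,0]},{"slide":[0,0,0],"rot":[0,0,0]}]'
python3 - <<'E'
from rig import ctrl
from h import *
s=ctrl.sense();p=ctrl.capture('wrist');cv2.imwrite('pics/w4.png',p['color'][...,::-1]);print(s['position'],s['tool_rot'])
E
```

```text
clock: 8.3
position: [494.6, -2.4, 156.1]
tool_rot: [-3.13, 0.003, 0.047]
force: [1.8, 1.0, 0.6]
gripper_width: -0.001
grasp_force: 0.0
clock: 8.93
position: [473.0, 151.8, 170.7]
tool_rot: [-3.017, 0.003, 0.231]
force: [-0.1, -0.6, 0.3]
gripper_width: 0.999
grasp_force: 0.0
clock: 9.18
position: [472.9, 150.3, 170.5]
tool_rot: [-3.019, 0.003, 0.23]
force: [0.0, 0.3, 0.6]
gripper_width: 1.0
grasp_force: 0.0
[472.86282769 150.29468112 170.45282848] [-3.01908804e+00  2.83757917e-03  2.29733988e-01]
```

View pics/w4.png

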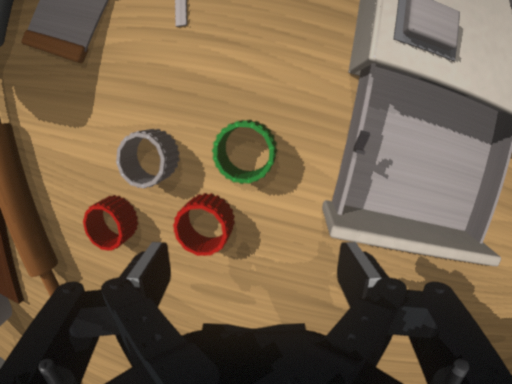

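```bash
cat >> h.py <<'E'
def rel(s,xyz,yaw):
    T=R.from_euler('xyz',s['tool_rot']);G=R.from_euler('xyz',[np.pi,0,yaw])
    print('pos',np.round(s['position'],1),'joints',np.round(s['joints'],2),'rot deg',np.round((T.inv()*G).as_rotvec(degrees=True),1),'slide cm now',np.round(T.inv().apply(np.array(xyz)-s['position'])/10,2),'after rot',np.round(G.inv().apply(np.array(xyz)-s['position'])/10,2))
E
python3 - <<'E'
from rig import ctrl
from h import *
s=ctrl.sense();rel(s,(469,284,150),.048);p=ctrl.capture('wrist')
print('cutter rim',wunproj(p,s,(142,161),40))
for uv in((323,206),(497,264)):print('panel end',wunproj(p,s,uv,83))
E
```

```text
pos [472.7 150.1 170.4] joints [ 0.23  0.25 -0.33  1.    0.12  3.14] rot deg [-7.   0.8 10.4] slide cm now [  2.69 -12.78   3.63] after rot [  0.27 -13.4    2.04]
cutter rim [466.12371075 283.59965865  40.        ]
panel end [480.11571888 104.49049861  83.        ]
panel end [ 468.2588707  -100.56022695   83.        ]
```

Run:
```python
from rig import ctrl
from h import *
s=ctrl.sense();rel(s,(467.5,284,150),.62)
```

```text
pos [472.6 150.  170.4] joints [ 0.23  0.25 -0.33  1.    0.12  3.14] rot deg [ -7.   -1.2 -22.4] slide cm now [  2.55 -12.82   3.63] after rot [  7.37 -11.21   2.04]
```

```bash
python3 -m inch '[{"slide":[0,0,0],"rot":[-2.3,-0.4,-7.5]},{"slide":[0,0,0],"rot":[-2.3,-0.4,-7.5]},{"slide":[0,0,0],"rot":[-2.3,-0.4,-7.5]},{"slide":[2.4,-3.7,0],"rot":[0,0,0]},{"slide":[2.4,-3.7,0],"rot":[0,0,0]}]'
python3 -m inch '[{"slide":[2.4,-3.7,2],"rot":[0,0,0]},{"slide":[0,0,0],"rot":[0,0,0]},{"slide":[0,0,0],"rot":[0,0,0]}]'
python3 - <<'E'
from rig import ctrl
from h import *
s=ctrl.sense();rel(s,(467.5,284,12),.62)
p=ctrl.capture('wrist');cv2.imwrite('pics/w5.png',p['color'][...,::-1])
print([(d['conf'],np.round(d['bbox']).tolist()) for d in ctrl.regions_of(p,'fluted_cutter')])
E
```

```text
clock: 9.9
position: [468.6, 238.8, 170.9]
tool_rot: [-3.14, -0.001, 0.62]
force: [0.6, -0.1, 0.7]
gripper_width: 0.999
grasp_force: 0.0
clock: 10.28
position: [466.1, 281.9, 150.7]
tool_rot: [-3.141, 0.0, 0.622]
force: [-0.1, -0.9, -0.3]
gripper_width: 0.998
grasp_force: 0.0
pos [466.1 281.9 150.7] joints [ 0.54  0.34 -0.24  0.99  0.    3.06] rot deg [-0.1  0.   0.1] slide cm now [ 0.25 -0.07 13.87] after rot [ 0.24 -0.09 13.87]
[(0.94, [248.0, 187.0, 70.0, 74.0]), (0.86, [352.0, 217.0, 70.0, 64.0]), (0.64, [161.0, 232.0, 65.0, 62.0])]
```

View pics/w5.png

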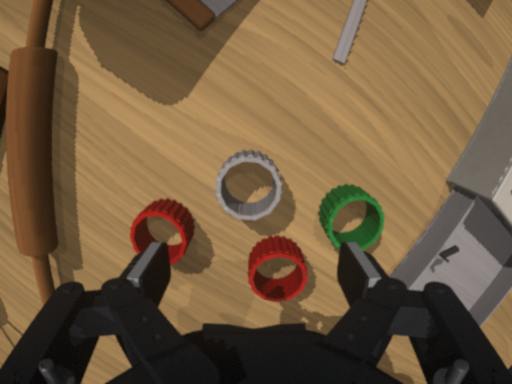

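Run:
```python
from rig import ctrl
from h import *
s=ctrl.sense();p=ctrl.capture('wrist')
for n,uv in(('steel',(250,190)),('green',(357,221)),('red2',(279,275)),('red1',(161,236))):
    x=wunproj(p,s,uv,40);print(n,x);rel(s,(x[0],x[1],12),.62)
```

```text
steel [466.69426649 285.20850704  40.        ]
pos [466.5 281.6 151.3] joints [ 0.54  0.34 -0.24  0.99  0.    3.06] rot deg [-0.1 -0.1  0.1] slide cm now [ 0.21 -0.26 13.93] after rot [ 0.23 -0.28 13.93]
green [501.31775669 184.47108233  40.        ]
pos [466.5 281.6 151.3] joints [ 0.54  0.34 -0.24  0.99  0.    3.06] rot deg [-0.1 -0.1  0.1] slide cm now [-2.84  9.94 13.92] after rot [-2.81  9.93 13.93]
red2 [412.1672116  211.19156622  40.        ]
pos [466.5 281.6 151.3] joints [ 0.54  0.34 -0.24  0.99  0.    3.06] rot deg [-0.1 -0.1  0.1] slide cm now [-8.53  2.58 13.92] after rot [-8.51  2.58 13.93]
red1 [379.10920315 328.743767    40.        ]
pos [466.5 281.6 151.3] joints [ 0.54  0.34 -0.24  0.99  0.    3.06] rot deg [-0.1 -0.1  0.1] slide cm now [-4.38 -8.9  13.94] after rot [-4.37 -8.91 13.93]
```

```bash
python3 -m inch '[{"slide":[0.2,-0.25,4],"rot":[0,0,0]},{"slide":[0,0,4],"rot":[0,0,0]},{"slide":[0,0,4],"rot":[0,0,0]},{"slide":[0,0,2.3],"rot":[0,0,0]},{"slide":[0,0,0],"rot":[0,0,0]}]'
python3 -m inch '[{"slide":[0,0,0],"rot":[0,0,0]},{"slide":[0,0,0],"rot":[0,0,0]},{"slide":[0,0,0],"rot":[0,0,0]},{"slide":[0,0,0],"rot":[0,0,0]},{"slide":[0,0,0],"rot":[0,0,0]}]' 0
```

```text
clock: 11.05
position: [465.2, 284.5, 6.8]
tool_rot: [-3.14, 0.003, 0.621]
force: [-0.2, 0.3, 0.7]
gripper_width: 0.999
grasp_force: 0.0
clock: 11.68
position: [468.0, 287.0, 10.1]
tool_rot: [-3.141, -0.005, 0.623]
force: [-0.9, -2.5, 6.4]
gripper_width: 0.656
grasp_force: 64.2
```

```bash
python3 -m inch '[{"slide":[0,0,-2],"rot":[0,0,0]},{"slide":[0,0,-4],"rot":[0,0,0]},{"slide":[0,0,-4],"rot":[0,0,0]},{"slide":[0,0,-4],"rot":[0,0,0]},{"slide":[0,0,0],"rot":[0,0,0]}]'
python3 -m inch '[{"slide":[-1,2.81,0],"rot":[0,0,0]},{"slide":[-2.01,5.62,0],"rot":[0,0,0]},{"slide":[-2.01,5.62,0],"rot":[0,0,0]},{"slide":[-2.01,5.62,0],"rot":[0,0,0]},{"slide":[-2.01,5.62,0],"rot":[0,0,0]}]'
python3 -m inch '[{"slide":[-1,2.81,0],"rot":[0,0,0]},{"slide":[0,0,0],"rot":[0,0,10]},{"slide":[0,0,0],"rot":[0,0,10]},{"slide":[0,0,0],"rot":[0,0,0]},{"slide":[0,0,0],"rot":[0,0,0]}]'
python3 - <<'E'
from rig import ctrl
from h import *
s=ctrl.sense();rel(s,(550,0,22),.27)
p=ctrl.capture('wrist');cv2.imwrite('pics/w6.png',p['color'][...,::-1])
E
```

```text
clock: 12.3
position: [469.0, 287.6, 152.4]
tool_rot: [-3.141, -0.01, 0.623]
force: [0.4, 0.0, -0.7]
gripper_width: 0.658
grasp_force: 63.9
clock: 12.92
position: [540.3, 26.1, 146.9]
tool_rot: [-3.14, -0.001, 0.623]
force: [0.6, -0.4, -0.7]
gripper_width: 0.658
grasp_force: 63.9
clock: 13.55
position: [548.4, -0.7, 147.1]
tool_rot: [-3.14, 0.0, 0.277]
force: [0.3, 0.1, -0.7]
gripper_width: 0.661
grasp_force: 64.0
pos [548.4  -0.7 147.1] joints [-0.    0.35 -0.24  0.99  0.    2.86] rot deg [-0.1  0.   0.4] slide cm now [1.700e-01 1.000e-02 1.251e+01] after rot [ 0.17 -0.02 12.51]
```

View pics/w6.png

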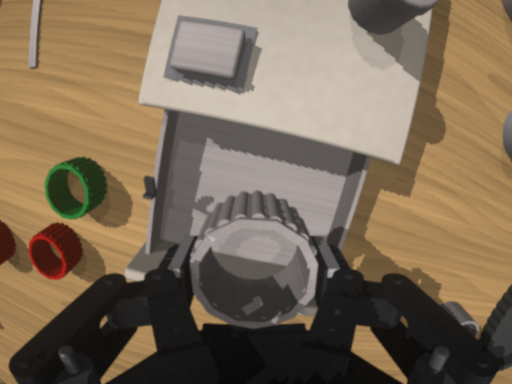

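The cutter is held upright above the drawer, at (255,265). The panel's left end shows at about (127,277) and the cabinet front edge runs from (140,103) to (402,162).

Run:
```python
from rig import ctrl
from h import *
s=ctrl.sense();p=ctrl.capture('wrist')
print(s['force'])
for n,uv,z in(('panel outer L',(127,277),83),('edge L',(140,103),85),('edge R',(402,162),85),('rail top',(148,250),50)):print(n,wunproj(p,s,uv,z))
```

```text
[ 0.97533879  0.10031695 -1.36016136]
panel outer L [457.69001176  88.20368028  83.        ]
edge L [603.66897495  99.06888323  85.        ]
edge R [616.01854843 -99.20253264  85.        ]
rail top [471.10517337  80.82519639  50.        ]
```

```bash
python3 -m inch '[{"slide":[0,0,4],"rot":[0,0,0]},{"slide":[0,0,4],"rot":[0,0,0]},{"slide":[0,0,3.2],"rot":[0,0,0]},{"slide":[0,0,0.7],"rot":[0,0,0]},{"slide":[0,0,0],"rot":[0,0,0]}]'
python3 -m inch '[{"slide":[0,0,0.2],"rot":[0,0,0]},{"slide":[0,0,0.1],"rot":[0,0,0]},{"slide":[0,0,0],"rot":[0,0,0]}]'
python3 -m inch '[{"slide":[0,0,0.1],"rot":[0,0,0]},{"slide":[0,0,0],"rot":[0,0,0]}]'
```

```text
clock: 14.28
position: [548.9, -0.5, 28.7]
tool_rot: [-3.14, -0.0, 0.275]
force: [0.3, 0.9, -0.5]
gripper_width: 0.653
grasp_force: 64.0
clock: 14.65
position: [549.2, -0.5, 26.1]
tool_rot: [-3.14, -0.002, 0.274]
force: [-0.1, 0.0, -1.2]
gripper_width: 0.657
grasp_force: 64.0
clock: 14.9
position: [548.8, -0.6, 24.5]
tool_rot: [-3.14, -0.001, 0.274]
force: [-0.2, 0.7, -1.5]
gripper_width: 0.656
grasp_force: 64.0
```

```bash
python3 -m inch '[{"slide":[0,0,0.1],"rot":[0,0,0]},{"slide":[0,0,0],"rot":[0,0,0]}]'
python3 -m inch '[{"slide":[0,0,0.1],"rot":[0,0,0]},{"slide":[0,0,0],"rot":[0,0,0]}]'
```

```text
clock: 15.15
position: [549.4, -0.5, 24.1]
tool_rot: [-3.14, -0.002, 0.274]
force: [0.2, 0.9, 4.7]
gripper_width: 0.658
grasp_force: 64.5
clock: 15.4
position: [550.6, -0.5, 24.0]
tool_rot: [-3.141, -0.004, 0.274]
force: [-0.0, 0.5, 9.1]
gripper_width: 0.658
grasp_force: 65.1
```

```bash
python3 -m inch '[{"slide":[0,0,-0.1],"rot":[0,0,0]},{"slide":[0,0,0],"rot":[0,0,0]}]'
python3 -m inch '[{"slide":[0,0,0],"rot":[0,0,0]},{"slide":[0,0,0],"rot":[0,0,0]},{"slide":[0,0,0],"rot":[0,0,0]},{"slide":[0,0,0],"rot":[0,0,0]}]' 100
python3 -m inch '[{"slide":[0,0,-1.5],"rot":[0,0,0]},{"slide":[0,0,-3],"rot":[0,0,0]},{"slide":[0,0,-4],"rot":[0,0,0]},{"slide":[0,0,-4],"rot":[0,0,0]},{"slide":[0,0,0],"rot":[0,0,0]}]'
```

```text
clock: 15.65
position: [549.8, -0.5, 24.1]
tool_rot: [-3.14, -0.002, 0.274]
force: [0.5, 0.1, 6.2]
gripper_width: 0.657
grasp_force: 64.5
clock: 16.15
position: [548.5, -0.5, 23.2]
tool_rot: [-3.14, 0.0, 0.274]
force: [-0.4, 0.4, -0.3]
gripper_width: 1.002
grasp_force: 0.0
clock: 16.77
position: [551.9, -0.8, 153.1]
tool_rot: [3.141, -0.009, 0.274]
force: [0.5, -0.5, -0.9]
gripper_width: 1.001
grasp_force: 0.0
```

Run:
```python
from rig import ctrl
from h import *
s=ctrl.sense()
p=ctrl.capture('wrist');print(s['position'],[(round(d['conf'],2),np.round(d['bbox']).tolist()) for d in ctrl.regions_of(p,'fluted_cutter')])
cv2.imwrite('pics/w7.png',p['color'][...,::-1])
rel(s,(430,-6,150),.048)
```

```text
[551.88467815  -0.80522373 153.14236704] [(0.97, [58.0, 253.0, 52.0, 58.0]), (0.91, [80.0, 193.0, 63.0, 61.0]), (0.82, [254.0, 197.0, 69.0, 74.0]), (0.79, [8.0, 245.0, 17.0, 46.0]), (0.47, [255.0, 217.0, 226.0, 204.0])]
pos [551.9  -0.8 153.1] joints [-0.    0.34 -0.23  0.99  0.    2.87] rot deg [-0.  -0.5 12.9] slide cm now [-11.88  -2.8    0.21] after rot [-12.2   -0.07   0.31]
```

View pics/w7.png

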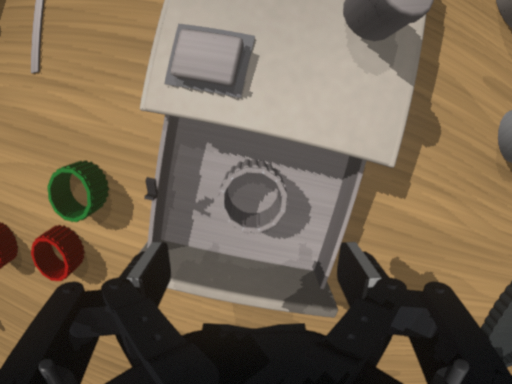

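The cutter sits flat near the middle of the drawer, at (254,197). Next I'll shut the fingers and move in front of the panel.

```bash
python3 -m inch '[{"slide":[0,0,0],"rot":[0,-0.5,10]},{"slide":[-4.4,-0.2,0],"rot":[0,0,2]},{"slide":[-4.4,0,0],"rot":[0,0,0]},{"slide":[-4.4,0,0],"rot":[0,0,0]},{"slide":[0,0,0],"rot":[0,0,0]}]' 0
python3 - <<'E'
from rig import ctrl
from h import *
rel(ctrl.sense(),(420,-6,48),.055)
E
```

```text
clock: 17.5
position: [411.3, -8.9, 147.9]
tool_rot: [-3.14, 0.016, 0.064]
force: [0.4, 0.1, 0.3]
gripper_width: -0.003
grasp_force: 0.0
pos [411.3  -8.9 147.9] joints [-0.02  0.14 -0.53  0.92  0.    3.06] rot deg [-0.1  0.9  0.5] slide cm now [ 1.05 -0.22  9.98] after rot [ 0.89 -0.24  9.99]
```

```bash
python3 -m inch '[{"slide":[0,-0.2,4],"rot":[0,0.9,0.5]},{"slide":[0,0,4],"rot":[0,0,0]},{"slide":[0,0,2],"rot":[0,0,0]},{"slide":[1.5,0,0],"rot":[0,0,0]},{"slide":[0.7,0,0],"rot":[0,0,0]}]'
python3 -m inch '[{"slide":[0.6,0,0],"rot":[0,0,0]},{"slide":[0.6,0,0],"rot":[0,0,0]},{"slide":[0.6,0,0],"rot":[0,0,0]},{"slide":[0.8,0,0],"rot":[0,0,0]},{"slide":[0.8,0,0],"rot":[0,0,0]}]'
```

```text
clock: 18.12
position: [442.0, -5.5, 50.3]
tool_rot: [-3.141, -0.01, 0.056]
force: [0.6, 0.4, 0.3]
gripper_width: -0.004
grasp_force: 0.0
clock: 18.75
position: [473.0, -3.6, 50.0]
tool_rot: [-3.141, -0.007, 0.056]
force: [-2.0, -0.7, 0.5]
gripper_width: 0.004
grasp_force: 1.0
```

Contact is made and the drawer is sliding at about 2 N.

```bash
python3 -m inch '[{"slide":[0.8,0,0],"rot":[0,0,0]},{"slide":[0.8,0,0],"rot":[0,0,0]},{"slide":[0.8,0,0],"rot":[0,0,0]},{"slide":[0.8,0,0],"rot":[0,0,0]},{"slide":[0.8,0,0],"rot":[0,0,0]}]'
python3 -m inch '[{"slide":[0.8,0,0],"rot":[0,0,0]},{"slide":[0.8,0,0],"rot":[0,0,0]},{"slide":[0.8,0,0],"rot":[0,0,0]},{"slide":[0.8,0,0],"rot":[0,0,0]},{"slide":[0.8,0,0],"rot":[0,0,0]}]'
```

```text
clock: 19.38
position: [513.1, -1.4, 50.1]
tool_rot: [-3.141, -0.007, 0.056]
force: [-1.7, -1.1, -1.4]
gripper_width: -0.002
grasp_force: 0.9
clock: 20.0
position: [551.9, 0.7, 50.1]
tool_rot: [-3.141, -0.005, 0.056]
force: [-5.7, -1.5, -0.3]
gripper_width: 0.001
grasp_force: 2.9
```

```bash
python3 -m inch '[{"slide":[0.5,0,0],"rot":[0,0,0]},{"slide":[0.5,0,0],"rot":[0,0,0]},{"slide":[0.3,0,0],"rot":[0,0,0]},{"slide":[0.2,0,0],"rot":[0,0,0]},{"slide":[0,0,0],"rot":[0,0,0]}]'
```

```text
clock: 20.62
position: [564.4, 1.4, 50.1]
tool_rot: [-3.141, -0.001, 0.056]
force: [-10.5, -1.8, 4.1]
gripper_width: 0.004
grasp_force: 5.0
```

```bash
python3 -m inch '[{"slide":[0.3,0,0],"rot":[0,0,0]},{"slide":[0.3,0,0],"rot":[0,0,0]},{"slide":[0,0,0],"rot":[0,0,0]}]'
python3 -m inch '[{"slide":[0.2,0,0],"rot":[0,0,0]},{"slide":[0.2,0,0],"rot":[0,0,0]},{"slide":[0,0,0],"rot":[0,0,0]}]'
```

```text
clock: 21.0
position: [571.7, 1.8, 50.1]
tool_rot: [-3.141, -0.003, 0.056]
force: [-6.7, -1.7, 0.6]
gripper_width: -0.002
grasp_force: 3.7
clock: 21.38
position: [576.9, 2.1, 50.2]
tool_rot: [-3.141, -0.005, 0.056]
force: [-4.8, -1.3, -3.6]
gripper_width: 0.003
grasp_force: 2.5
```

```bash
python3 -m inch '[{"slide":[0.1,0,0],"rot":[0,0,0]},{"slide":[0.1,0,0],"rot":[0,0,0]},{"slide":[0,0,0],"rot":[0,0,0]}]'
python3 -m inch '[{"slide":[0.1,0,0],"rot":[0,0,0]},{"slide":[0,0,0],"rot":[0,0,0]}]'
python3 -m inch '[{"slide":[0.1,0,0],"rot":[0,0,0]},{"slide":[0,0,0],"rot":[0,0,0]}]'
```

```text
clock: 21.75
position: [578.3, 2.2, 50.2]
tool_rot: [-3.141, -0.004, 0.056]
force: [-5.6, -1.3, -1.4]
gripper_width: -0.001
grasp_force: 3.1
clock: 22.0
position: [579.2, 2.2, 50.2]
tool_rot: [-3.141, -0.004, 0.056]
force: [-5.5, -1.3, -0.8]
gripper_width: -0.003
grasp_force: 3.1
clock: 22.25
position: [580.2, 2.3, 50.2]
tool_rot: [-3.141, -0.004, 0.056]
force: [-6.5, -2.1, -0.5]
gripper_width: 0.001
grasp_force: 3.2
```

```bash
python3 -m inch '[{"slide":[0.1,0,0],"rot":[0,0,0]},{"slide":[0.1,0,0],"rot":[0,0,0]},{"slide":[0,0,0],"rot":[0,0,0]}]'
python3 -m inch '[{"slide":[0.1,0,0],"rot":[0,0,0]},{"slide":[0,0,0],"rot":[0,0,0]}]'
```

```text
clock: 22.62
position: [580.5, 2.3, 50.2]
tool_rot: [-3.141, -0.001, 0.056]
force: [-10.5, -1.7, 3.3]
gripper_width: 0.004
grasp_force: 4.9
clock: 22.88
position: [580.5, 2.3, 50.2]
tool_rot: [-3.141, 0.0, 0.056]
force: [-12.9, -2.0, 4.4]
gripper_width: -0.0
grasp_force: 6.0
```

```bash
python3 -m inch '[{"slide":[0.1,0,0],"rot":[0,0,0]},{"slide":[0.1,0,0],"rot":[0,0,0]},{"slide":[0,0,0],"rot":[0,0,0]}]'
python3 -m inch '[{"slide":[-1,0,0],"rot":[0,0,0]},{"slide":[0,0,0],"rot":[0,0,0]},{"slide":[0,0,0],"rot":[0,0,0]}]'
python3 -m inch '[{"slide":[-4,0,0],"rot":[0,0,0]},{"slide":[-4,0,0],"rot":[0,0,0]},{"slide":[-4,0,-5],"rot":[0,0,0]},{"slide":[-4,0,-5],"rot":[0,0,0]},{"slide":[0,0,0],"rot":[0,0,0]}]'
python3 - <<'E'
from rig import ctrl
from h import *
s=ctrl.sense();print(s['position'])
t=ctrl.capture('top');w=ctrl.capture('wrist')
a=t['color'][110:250,150:290];o=cv2.imread('pics/top0.png')
o=cv2.resize(o,(512,384))[110:250,150:290,::-1]
cv2.imwrite('pics/w8.png',w['color'][...,::-1])
# brightness profile along the dryer's fore-aft line, y=-60 (clear of plate), start vs now
o_=np.array([729.1,8.7]);M=np.array([[.9988,-.048],[.048,.9988]])
for name,im in(('start',cv2.resize(cv2.imread('pics/top0.png'),(512,384))),('now',t['color'][...,::-1])):
    L=[-215+4*i for i in range(32)]
    X=np.array([np.r_[o_+M@[x,-60],83] for x in L]);uv=proj(t,X).astype(np.float32)
    print(name,cv2.remap(im.mean(2).astype(np.float32),uv[None,:,0],uv[None,:,1],cv2.INTER_LINEAR)[0].round().astype(int).tolist())
E
```

```text
clock: 23.25
position: [580.4, 2.3, 50.2]
tool_rot: [-3.141, 0.004, 0.055]
force: [-16.1, -2.1, 8.8]
gripper_width: -0.003
grasp_force: 8.2
clock: 23.62
position: [576.9, 2.4, 50.9]
tool_rot: [-3.14, -0.007, 0.056]
force: [-5.1, 0.7, 2.2]
gripper_width: -0.001
grasp_force: 2.4
clock: 24.25
position: [421.2, -6.8, 151.5]
tool_rot: [-3.141, -0.018, 0.056]
force: [0.1, 0.0, 0.1]
gripper_width: 0.003
grasp_force: 0.0
[421.19468231  -6.76399033 151.53333257]
start [135, 134, 136, 138, 140, 139, 137, 135, 133, 120, 96, 87, 87, 86, 85, 85, 87, 88, 89, 127, 169, 170, 139, 107, 136, 177, 184, 184, 184, 185, 185, 186]
now [136, 135, 137, 140, 141, 141, 138, 136, 136, 123, 95, 87, 88, 87, 86, 86, 88, 90, 84, 128, 178, 176, 141, 98, 137, 185, 188, 187, 187, 188, 188, 188]
```

Run:
```python
from rig import ctrl
from h import *
n=ctrl.capture('scene')['color'][...,::-1];o=cv2.resize(cv2.imread('pics/scene0.png'),(512,384)).astype(float)
d=abs(cv2.GaussianBlur(n,(3,3),0)-o).mean(2);print('plate/panel diff',d[180:215,245:325].mean(),d[180:215,245:325].max(),'popped ref',abs(cv2.imread('pics/s3.png')-o).mean(2)[180:215,245:325].mean())
print(ctrl.sense()['force']);print(ctrl.hand_in())
```

```text
plate/panel diff 2.2498809523809524 11.666666666666666 popped ref 17.189642857142857
[-0.09692039 -0.37659472 -0.48621749]
the job is handed in; nothing more can be done
None
```

The steel fluted cutter was set down flat near the middle of the drawer. The drawer is pushed shut (16 N peak reading) and looks as it did at the start, with the plate up. The job is handed in, with no verdict shown yet.

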